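# Shim up the scale lever with the hanging wedge

## Robot

A 6-joint arm with a two-finger parallel gripper is mounted at the origin on the work surface. World frame = base frame: x ahead of the robot, y to its left, z up, the work surface at z = 0. Lengths are in m, angles in degrees, forces in N, time in s.
With the tool pointing down it reaches from about 0.3 to 0.75 m from the base axis. Payload 8.5 kg.
Tool frame: the origin (TCP) lies on the centre line of the jaws, within the pads' length; the fingertips stand env.tips_ahead ahead of it and the grasp point (between the pads) lies 8 mm behind it (env.tips_ahead is the distance from the TCP to the fingertips, in m); z points along the fingers, y is the direction in which the jaws open and shut (so a half turn about z gives the same grasp; the last joint's range is limited). The gripper opens to 85 mm and grips with 20 to 120 N. Pads are 22 mm wide; open, the fingers measure 114 mm over their backs; the gripper's body (76 mm by 85 mm) begins 54 mm behind the grasp point. The pads swing forward as they close: fully open they stand 13 mm farther back than shut.
Start: joints at [-76.221, 21.807, 74.336, -0, 83.858, -12.336], TCP at [0.242, -0.494, 0.242] pointing down, gripper open.
Joint ranges: [-178.18, 178.18], [-50.72, 133.34], [12.68, 142.11], [-81.47, 261.47], [9.98, 163.14], [-165.26, 165.26]. Speed limits (degrees/s): [136.94, 136.94, 180, 180, 180, 180].

## Interface

Orientations are given as a 3x3 rotation matrix whose columns are the frame's x, y, z axes.
In Python, from rig import env gives the robot as it stands.
- The arm moves only by the tool servo_tool, never from a script. Its argument "commands" is a list of rows, each an object with "linear": the shift along the tool's x, y, z in mm, a list of three; "angular": the turn, a rotation vector about the tool's x, y, z in degrees, a list of three; "gripper": the opening, from -1 (shut) to 1 (fully open). In form: [{"linear": [x, y, z], "angular": [rx, ry, rz], "gripper": gripper}, ...]. A call has 1 to 20 rows; each row is the pose to reach, as a shift and turn from the pose commanded when the call began, along the tool's axes at that moment; what a row does not reach only later rows make up. A row lasts 1/10 s, in which the tool goes at most 50 mm and 8.59 degrees, less where a joint would pass 70% of its speed; a pose out of reach is approached as far as the arm can. A call with a gripper value outside its range is refused whole. The fingers move at their own pace and stop on an object; "force" is the grip in N (left out, the last holds). Time passes only in rows, so rows that repeat a pose let the fingers close. It gives the time, the measured TCP pose, the force and the opening at its end, in the units of the state.
- env.observe(): the state, without advancing time (a new reading comes with each control period).
- env.get_image(name): name is "scene" or "top" or "wrist"; returns a dict with "frame" (400x640x3 uint8, blue, green, red), "fx", "fy", "cx", "cy" (pixels), "cam_to_world" (4x4, takes a point from camera to world coordinates); the wrist camera has in their place "T_tool_cam" (4x4, takes a point from camera to tool coordinates, whose origin is the TCP and whose axes are the flange's). Camera axes: x right, y up, looking along -z (the intrinsics and any distortion apply to the point x, -y, -z); pixel columns grow to the right and rows downward; lengths in m; the calibration is good to about 2 mm. A picture is of the moment at which its call begins: read the wrist's pose just before it. There is no depth.
- env.close_job(): hands the job in, once; it reports no verdict.
Trained networks look in a picture, given as the dict that the camera call returned (one of the last four; its "shot" number tells which), for a name from the list of things; names that differ only in an ending like _2 or _b are one class to them, and where a whole thing is asked for, a point or a joint stands for the part that bears it (a point fixed in the world has none). Each returns a list of dicts, best first, with "confidence" (0 to 1); they miss things now and then, are a little off and sometimes report something else, mostly with a low value. They report only what shows in the picture. A call takes as long as a camera call. They do not tell look-alikes from the thing itself.
- env.trace(picture, query): "pixels" (400x640 bool, what is visible of it) and "extent" ([left, top, right, bottom] in pixels, round what is visible of it).
The state is a dict: "time_s": time; "q": joint angles; "qvel": joint speeds; "joint_efforts": joint torques, N m; "position": TCP position; "tool_rot": TCP orientation; "ft_force": force on the tool from outside, world axes, zero at the start; "wrist_torque": the same for the moment, N m; "grip_width": finger opening in m.
Only numpy, scipy, OpenCV 4.12 (cv2) and the standard library are available. Lean on these libraries where they do the work, as an engineer would, in place of code of your own. Each camera call takes 0.05 s, during which the arm holds its last target.

## Task

Lift the wooden wedge up a little and draw it forward off its two-pronged hook, stand it flat on the table and push its thin end straight under the flat shoe of the scale's iron lever until the lever just lifts off its rest, about 5 mm at the shoe. Finish holding the wedge right there, still gripped, with the lever riding on the wedge alone. Leave everything else where it is: nothing on the scale's platform or on the table may be upset.

Things in the scene. Friction and masses are not known exactly. Their poses are not given: they have to be found in the camera images.
- wedge: Plain wooden wedge with a T-shaped grip, 160 g. Origin on its underside below the grip's middle; z up, x to the thin end. Ramp 36 mm wide (y), straight from 4 mm thick at x = +85 mm to 27 mm thick at x = -45 mm. Above, a stem (10 mm in x, 24 mm in y) carries the block head, 32 mm in x, 36 mm in y, z = 54 to 80 mm. It hangs level by the head's underside, thin end to the left seen from the robot.
- head (a point): Centre of the wedge's block head, 67 mm above the wedge's underside, axes as the wedge. Grip the head from above across its 32 mm (fingers along the wedge's x); prongs and stem are just below it at the start. To unhook, raise the wedge about 16 mm (8 mm clears the turned-up ends, at 26 mm the ramp strikes the prongs from below), then draw it off along the hook's -x by 70 mm.
- hook: Fixed stand with a two-pronged hook. Origin on the table below the hanging wedge's origin (to 10 mm), which is 96 mm higher, wedge x along hook +y. Prongs point along -x, 7 mm thick, 24 mm apart, either side of the stem; the head rests on them at z = 150 mm; their ends turn up to z = 158 mm at x = -31 mm. Post at x = 48 to 68 mm, 160 mm high; foot plate 130 x 150 x 10 mm.
- scale: Fixed cast-iron base of the weighing scale, origin on the table, z up. The 26 mm wide lever lies along x: pivot at x = +140 mm, free end to -x (the robot). Its rest, an 8 mm high block, spans x = -200 to -170 mm; the base plate begins at x = -40 mm; between them the table is bare. Platform 160 mm square, centred at x = 40, y = 97 mm, top at z = 70 mm, rises a little with the lever.
- lip (a point): Middle of the lower -y edge of the lever's shoe, where the wedge enters: scale x = -110, y = -20, z = 8 mm with the lever down. The shoe is a flat pad, 50 mm along the lever, 40 mm across, 16 mm thick, flat underside 8 mm above the bare table. Push the wedge along the scale's +y, its x axis along that; nothing stands behind. Lifting needs about 5 to 10 N, so a push of 6 to 20 N.
- lever (a joint): Angle of the cast-iron lever (rad): 0 down on its rest, growing as the free end rises; the shoe is 250 mm from the pivot, so 0.02 rad is 5 mm of lift there. The lever falls back by its own weight.
- counterweight: Brass counterweight with a knob, 36 mm across, 52 mm high, on the platform; origin under its centre.
- tag_holder: Navy plastic parcel tag holder, 50 x 30 x 41 mm, on the platform; origin under its centre.
- whistle: Tin whistle with a round body, 48 mm long, 20 mm high, on the platform; origin under its centre.
- tally_block: Notched wooden tally block, 55 x 28 x 20 mm, on the platform; origin under its centre.
- packing_block: Flat wooden packing block without slope or grip, 110 x 36 x 22 mm, on the table beyond the hook; origin under its centre. Not used.
- tape_roll: Roll of parcel tape lying flat, 100 mm across, 45 mm high; origin under its centre. Not used.
- scanner: Hand scanner lying on the table, about 160 x 50 x 32 mm; origin on its underside. Not used.
- mug: White mug, 80 mm across, 90 mm high; origin under its centre. Not used.
Not all that is in view belongs to the job. What is shaped like the wedge but blue is not meant.

How it is judged:
By the outcome, as a careful person would: the job done as asked, in the order asked, and still so for the second after the job is handed in, while the arm keeps its last pose, push and grip.
It also fails if it takes over 54 s, if anything falls off the work surface, if the arm or the gripper's body presses on something with over 40 N, if the wrist force passes 120 N, or if a joint passes its speed limit or range.

## Working session

There is one attempt and no reset: what is moved stays moved. The work goes in short steps, Python scripts to look and compute and a tool call to move; the robot and the scene stay as the last step left them, time stands still between calls to the robot, and variables do not carry over. Pictures are saved under pics/ and viewed, and the job is handed in when it is done.

Besides the shell and the picture viewer there is one more tool, called after "Emit:" by a JSON object that holds its "method" and its "body", one argument or row to a line. servo_tool: Moves the arm, as the interface text tells. Its arguments: {"type":"object","properties":{"commands":{"type":"array","items":{"type":"object","properties":{"linear":{"type":"array","items":{"type":"number"}},"angular":{"type":"array","items":{"type":"number"}},"gripper":{"type":"number"}}}},"force":{"type":"number"}},"required":["commands"]}

```bash
ls; mkdir -p pics
python3 - <<'E'
from rig import env
import cv2,numpy as np
np.set_printoptions(precision=4,suppress=True)
print(env.tips_ahead); s=env.observe(); print(s)
for n in ["scene","top","wrist"]:
    p=env.get_image(n); cv2.imwrite(f"pics/{n}0.png",p["frame"])
    print(n,{k:v for k,v in p.items() if k!="frame"})
    if n!="wrist":
        for q in ["wedge","hook","scale","lever","packing_block","mug"]:
            for d in env.trace(p,q)[:3]: print(n,q,d["confidence"],d["extent"])
E
```

```text
pics
0.011
{'time_s': 0.0, 'q': array([-76.2217,  21.8412,  74.3887,  -0.0009,  83.8567, -12.3334]), 'qvel': array([ 0.0573,  0.0413, -0.0264, -0.0206, -0.0342,  0.0018]), 'joint_efforts': array([ -0.0013, -44.8467, -23.128 ,  -0.0002,   0.0048,   0.    ]), 'position': array([ 0.242 , -0.4936,  0.2417]), 'tool_rot': array([[ 0.8979,  0.4401, -0.0004],
       [ 0.4401, -0.8979,  0.0015],
       [ 0.0003, -0.0015, -1.    ]]), 'ft_force': array([0.5553, 0.4988, 0.891 ]), 'wrist_torque': array([ 0.0214,  0.004 , -0.036 ]), 'grip_width': 0.0855939335668297}
scene {'fx': 458.9843234123941, 'fy': 458.9843234123941, 'cx': 319.0233302787492, 'cy': 196.57381248194702, 'cam_to_world': array([[-0.6034, -0.5004,  0.6209,  1.3736],
       [ 0.7972, -0.3947,  0.4567,  0.6093],
       [ 0.0165,  0.7706,  0.6371,  0.9625],
       [ 0.    ,  0.    ,  0.    ,  1.    ]]), 'shot': 1}
scene wedge 0.9 [304.6, 149.5, 312.8, 186.0]
scene wedge 0.71 [160.4, 190.0, 204.8, 217.7]
scene wedge 0.7 [235.1, 142.9, 268.9, 183.9]
scene hook 0.68 [213.7, 151.8, 271.5, 214.8]
scene scale 0.67 [282.3, 189.5, 395.8, 328.
[... 433 characters left out ...]
    ,  1.    ]]), 'shot': 2}
top wedge 0.74 [383.0, 179.1, 429.4, 204.0]
top wedge 0.71 [416.1, 116.2, 450.6, 153.7]
top wedge 0.59 [362.4, 250.5, 395.4, 287.5]
top scale 0.7 [214.4, 112.2, 302.3, 269.4]
top lever 0.78 [262.9, 109.6, 295.8, 272.5]
top lever 0.62 [120.5, 238.1, 168.7, 267.7]
top packing_block 0.57 [341.1, 131.0, 359.3, 170.7]
top mug 0.59 [121.2, 237.1, 170.5, 266.2]
wrist {'fx': 319.3138103348498, 'fy': 319.3138103348498, 'cx': 316.68770601661583, 'cy': 198.9299132789064, 'T_tool_cam': array([[ 0.0011,  0.9641,  0.2657,  0.0672],
       [ 1.    , -0.001 , -0.0005, -0.0002],
       [-0.0002,  0.2657, -0.9641, -0.132 ],
       [ 0.    ,  0.    ,  0.    ,  1.    ]]), 'shot': 3}
```

View pics/scene0.png

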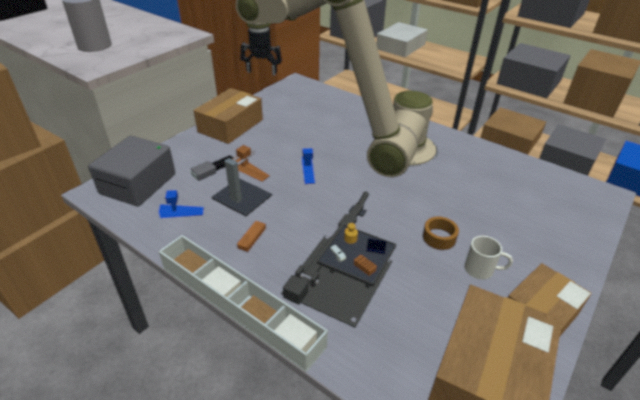

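View pics/top0.png

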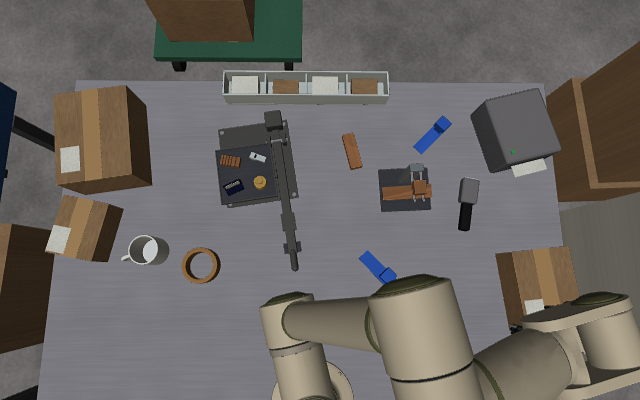

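View pics/wrist0.png

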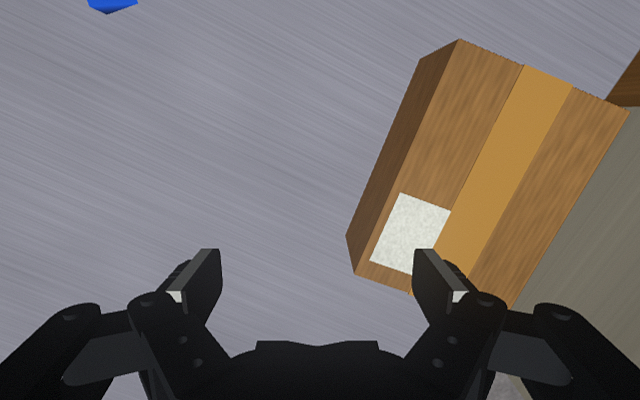

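Run:
```python
import cv2
a=cv2.imread("pics/scene0.png")[120:270,150:420]; b=cv2.imread("pics/top0.png")[95:295,200:470]
cv2.imwrite("pics/sc0c.png",cv2.resize(a,None,fx=2.9,fy=2.9,interpolation=cv2.INTER_CUBIC))
cv2.imwrite("pics/tp0c.png",cv2.resize(b,None,fx=2.9,fy=2.9,interpolation=cv2.INTER_CUBIC))
```

```text
(no output)
```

View pics/sc0c.png

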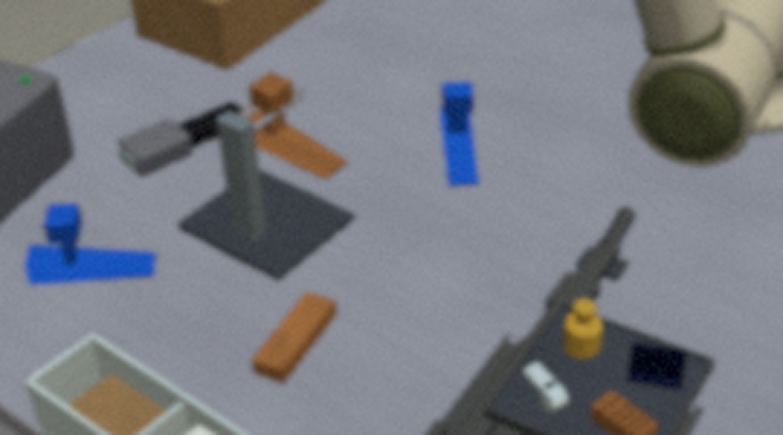

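View pics/tp0c.png

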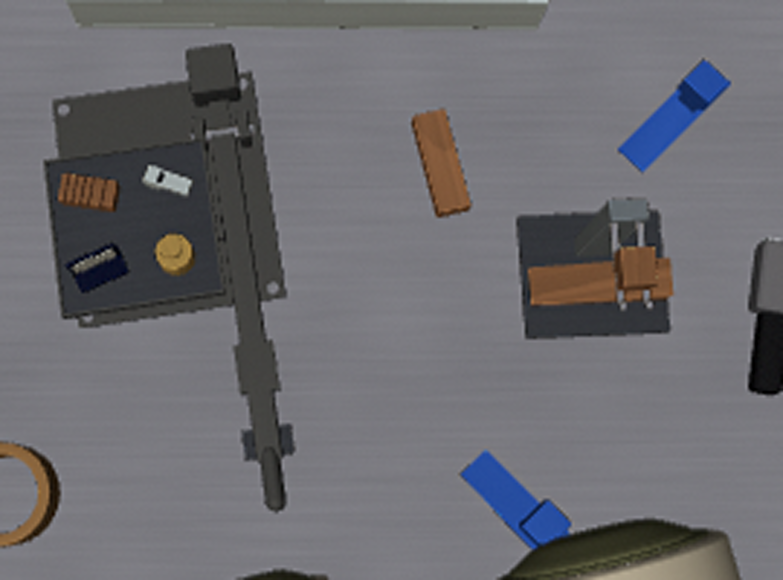

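The picture shows three wedge-shaped things. The wooden one hangs on the hook at top-image (408,190) and scene (252,163). The blue ones are at top (378,266) and (433,135). The wooden one on the two prongs fits the description, with its thin end to the left, and the enlarged crop confirms it. The lever's shoe is at top about (289,221).

```bash
cat > h.py <<'E'
import numpy as np,cv2
from scipy.optimize import least_squares
np.set_printoptions(precision=4,suppress=True)
def proj(P,T,c):
    P=np.atleast_2d(P); R=T[:3,:3]; p=(P-T[:3,3])@R
    x=p[:,0]/-p[:,2]; y=-p[:,1]/-p[:,2]
    return np.c_[c["fx"]*x+c["cx"],c["fy"]*y+c["cy"]]
def wristT(s,c):
    T=np.eye(4);T[:3,:3]=s["tool_rot"];T[:3,3]=s["position"];return T@c["T_tool_cam"]
def ray(px,T,c,z):
    d=T[:3,:3]@np.array([(px[0]-c["cx"])/c["fx"],-(px[1]-c["cy"])/c["fy"],-1]); o=T[:3,3]
    return o+d*(z-o[2])/d[2]
def place(P,v): # v=x,y,yaw deg (z0)
    a=np.radians(v[2]);R=np.array([[np.cos(a),-np.sin(a),0],[np.sin(a),np.cos(a),0],[0,0,1]])
    return np.atleast_2d(P)@R.T+[v[0],v[1],0]
def fit(P,obs,T,c,v0):
    r=least_squares(lambda v:(proj(place(P,v),T,c)-obs).ravel()/1.,v0,x_scale=[.01,.01,1],loss="soft_l1")
    return r.x,(proj(place(P,r.x),T,c)-obs)
E
python3 - <<'E'
from h import *; from rig import env
t=env.get_image("top");T=t["cam_to_world"]
k=lambda *a:np.array(a)/2.9+[200,95]
# scale: platform corners z70, shoe corners z24
P=np.array([[120,177,70],[-40,177,70],[-40,17,70],[-85,20,24],[-85,-20,24],[-135,20,24],[-135,-20,24]])/1000.
o=k((45,160),(62,318),(225,290),(235,346),(272,340),(243,393),(281,388))
v,r=fit(P,o,T,t,[.5,0.05,0]);print("scale",v);print(r)
P=np.array([[-65,75,10],[-65,-75,10]])/1000.
print([ray(p,T,t,.01) for p in k((517,216),(527,338),(669,332),(658,210))])
# wedge head top z .176
print([ray(p,T,t,.176) for p in k((616,249),(655,248),(654,285),(618,288))])
print([ray(p,T,t,.1) for p in k((529,267),(530,304))])
cv2.imwrite("pics/tA.png",cv2.resize(t["frame"][150:230,370:470],None,fx=7,fy=7,interpolation=cv2.INTER_CUBIC))
cv2.imwrite("pics/tB.png",cv2.resize(t["frame"][180:280,230:330],None,fx=6,fy=6,interpolation=cv2.INTER_CUBIC))
E
```

```text
scale [0.6019 0.0857 8.971 ]
[[-0.0953  0.3153]
 [ 0.3608 -0.1543]
 [ 0.6267  0.8167]
 [-0.4122 -0.4247]
 [ 0.3772 -0.4702]
 [-0.7334  0.2376]
 [-0.1844 -0.1984]]
[array([ 0.6529, -0.2009,  0.01  ]), array([ 0.5237, -0.2071,  0.01  ]), array([ 0.53 , -0.354,  0.01 ]), array([ 0.6597, -0.3498,  0.01  ])]
[array([ 0.579 , -0.2595,  0.176 ]), array([ 0.5799, -0.2946,  0.176 ]), array([ 0.5461, -0.2919,  0.176 ]), array([ 0.5434, -0.2596,  0.176 ])]
[array([ 0.5788, -0.1949,  0.1   ]), array([ 0.5428, -0.1947,  0.1   ])]
```

View pics/tA.png

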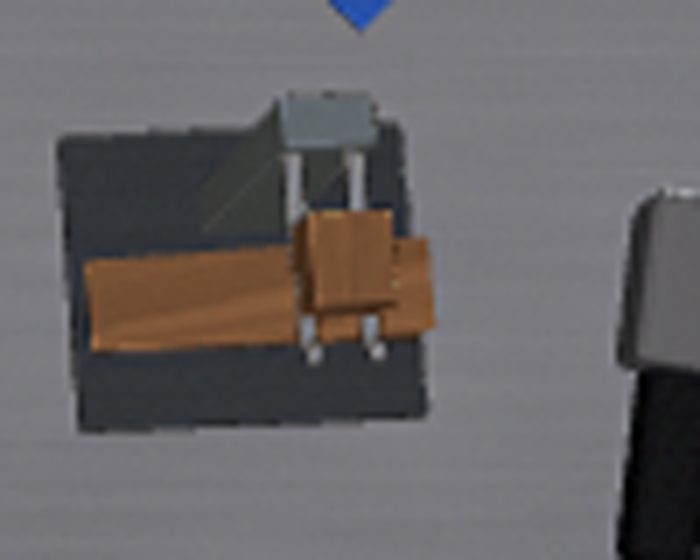

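View pics/tB.png

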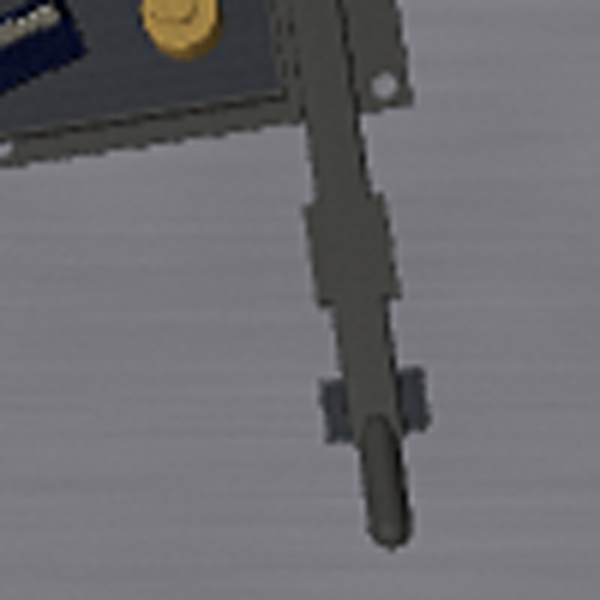

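```bash
cat >> h.py <<'E'
def delta(s,p,yaw):
    """target TCP p, tool x at yaw(deg) tool z down -> linear mm, rotvec deg"""
    from scipy.spatial.transform import Rotation as Ro
    a=np.radians(yaw);R=np.array([[np.cos(a),np.sin(a),0],[np.sin(a),-np.cos(a),0],[0,0,-1.]])
    R0=s["tool_rot"]; return R0.T@(np.array(p)-s["position"])*1000, Ro.from_matrix(R0.T@R).as_rotvec(degrees=True)
E
python3 - <<'E'
from h import *; from rig import env
s=env.observe(); print(delta(s,[.51,-.277,.33],2.5))
v=[.6019,.0857,8.97]
print("lip",place([-.11,-.02,.008],v),"start",place([-.11,-.14,0],v))
t=env.get_image("top");T=t["cam_to_world"]
for p in [(360,252),(390,262),(378,275),(345,170),(358,165),(433,125),(186,265)]:print(p,ray(p,T,t,.02))
E
```

```text
(array([335.9916, -76.7578, -87.6788]), array([ 0.0009,  0.0007, 23.6162]))
lip [[0.4964 0.0488 0.008 ]] start [[ 0.5151 -0.0697  0.    ]]
(360, 252) [ 0.404  -0.1383  0.02  ]
(390, 262) [ 0.3753 -0.2242  0.02  ]
(378, 275) [ 0.3387 -0.1884  0.02  ]
(345, 170) [ 0.6485 -0.0987  0.02  ]
(358, 165) [ 0.6641 -0.1382  0.02  ]
(433, 125) [ 0.7924 -0.3732  0.02  ]
(186, 265) [0.3684 0.3595 0.02  ]
```

Emit:
{"method": "servo_tool", "body": {
  "commands": [
    {"linear": [40, -10, -60], "angular": [0, 0, 3], "gripper": 1},
    {"linear": [80, -20, -88], "angular": [0, 0, 8], "gripper": 1},
    {"linear": [125, -30, -88], "angular": [0, 0, 13], "gripper": 1},
    {"linear": [170, -40, -88], "angular": [0, 0, 18], "gripper": 1},
    {"linear": [215, -50, -88], "angular": [0, 0, 23.6], "gripper": 1},
    {"linear": [260, -60, -88], "angular": [0, 0, 23.6], "gripper": 1},
    {"linear": [300, -69, -88], "angular": [0, 0, 23.6], "gripper": 1},
    {"linear": [336, -77, -88], "angular": [0, 0, 23.6], "gripper": 1},
    {"linear": [336, -77, -88], "angular": [0, 0, 23.6], "gripper": 1},
    {"linear": [336, -77, -88], "angular": [0, 0, 23.6], "gripper": 1},
    {"linear": [336, -77, -88], "angular": [0, 0, 23.6], "gripper": 1}
  ],
  "force": 60
}}

```text
time_s: 1.95
position: [0.5093, -0.2774, 0.3303]
tool_rot: [[0.999, 0.043, -0.0], [0.043, -0.999, -0.0], [-0.0, 0.0, -1.0]]
ft_force: [0.5, -0.2, -0.3]
grip_width: 0.0853
```

Run:
```python
from h import *; from rig import env
import pickle
s=env.observe();w=env.get_image("wrist");pickle.dump((s,w),open("w1.pkl","wb"));print(s["position"],s["tool_rot"],s["ft_force"])
cv2.imwrite("pics/w1.png",w["frame"])
T=wristT(s,w)
f=cv2.resize(w["frame"],None,fx=1.25,fy=1.25);
for d in env.trace(w,"wedge")[:3]: print(d["confidence"],d["extent"])
for d in env.trace(w,"head")[:3]: print(d["confidence"],d["extent"])
```

```text
[ 0.5093 -0.2774  0.3303] [[ 0.9991  0.0429 -0.0002]
 [ 0.0429 -0.9991 -0.0001]
 [-0.0002  0.0001 -1.    ]] [ 0.4753 -0.1659 -0.324 ]
0.96 [242.7, 100.7, 363.6, 145.2]
0.87 [222.6, 219.7, 291.9, 303.3]
0.54 [364.5, 0.0, 378.8, 6.7]
0.85 [220.9, 221.6, 295.4, 305.3]
0.73 [240.3, 102.0, 364.7, 143.9]
0.62 [362.6, 0.0, 375.0, 6.9]
```

View pics/w1.png

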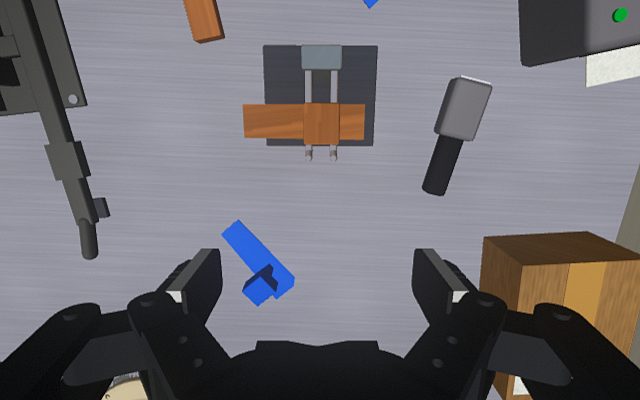

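Run:
```python
import pickle,cv2
s,w=pickle.load(open("w1.pkl","rb"))
cv2.imwrite("pics/w1a.png",cv2.resize(w["frame"][85:170,235:385],None,fx=5,fy=5,interpolation=cv2.INTER_CUBIC))
cv2.imwrite("pics/w1b.png",cv2.resize(w["frame"][80:270,20:130],None,fx=3.1,fy=3.1,interpolation=cv2.INTER_CUBIC))
```

```text
(no output)
```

View pics/w1a.png

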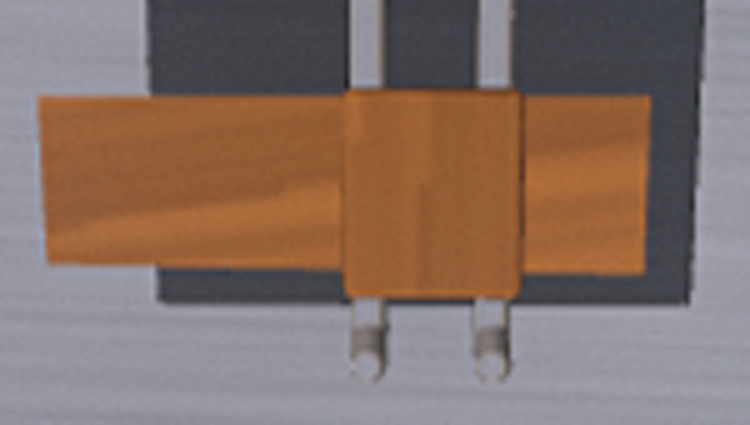

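View pics/w1b.png

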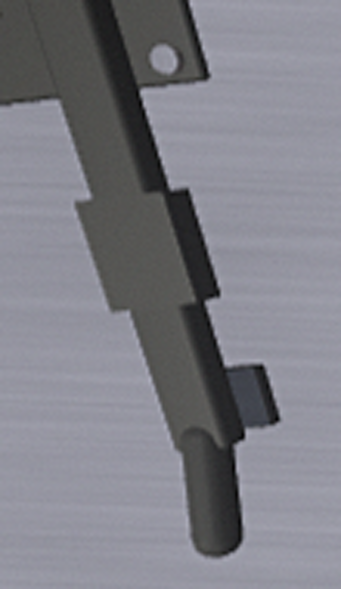

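Run:
```python
import pickle
from h import *
s,w=pickle.load(open("w1.pkl","rb"));T=wristT(s,w)
k=np.array([(347,90),(521,93),(520,297),(343,297),(38,97),(48,263),(651,96),(644,273)])/5.+[235,85]
P=np.array([[16,-18,176],[-16,-18,176],[-16,18,176],[16,18,176],[85,-18,100],[85,18,100],[-45,-18,123],[-45,18,123]])/1000.
v,r=fit(P,k,T,w,[.56,-.277,92.5]);print("wedge",v);print(r)
print("head top", [ray(p,T,w,.176) for p in k[:4]])
k=np.array([(187,190),(218,296),(77,203),(111,311),(165,190),(198,303)])/3.1+[20,80]
P=np.array([[-85,-20,8],[-135,-20,8],[-85,20,24],[-135,20,24],[-85,-20,24],[-135,-20,24]])/1000.
v,r=fit(P,k,T,w,[.6,.0857,9]);print("scale",v,place([-.11,-.02,.008],v));print(r)
# joint fit hook plate
k=np.array([(264,45),(378,45),(373,145.5),(267,145.5)])
print([ray(p,T,w,.01) for p in k])
for p in [(309,158),(333,158)]: print("prong tip",ray(p,T,w,.158))
```

```text
wedge [ 0.5654 -0.2792 92.3765]
[[-1.2543 -0.3685]
 [ 1.2052 -0.8679]
 [ 0.5012  0.6204]
 [-0.1021  0.5279]
 [-0.0407 -0.1986]
 [-0.1367  0.183 ]
 [-0.0773 -0.1105]
 [-0.1496  0.2846]]
head top [array([ 0.5825, -0.2636,  0.176 ]), array([ 0.5833, -0.2935,  0.176 ]), array([ 0.5486, -0.2955,  0.176 ]), array([ 0.5472, -0.264 ,  0.176 ])]
scale [0.6026 0.0865 8.3346] [[0.4966 0.0508 0.008 ]]
[[ 0.8221 -0.5066]
 [ 1.0649  0.1159]
 [-0.7368 -0.6233]
 [-0.0385  0.3508]
 [-0.4635  0.5578]
 [-0.2637  0.0936]]
[array([ 0.6557, -0.2025,  0.01  ]), array([ 0.6622, -0.3503,  0.01  ]), array([ 0.5331, -0.3555,  0.01  ]), array([ 0.5265, -0.2068,  0.01  ])]
prong tip [ 0.5328 -0.269   0.158 ]
prong tip [ 0.5338 -0.2919  0.158 ]
```

Run:
```python
from h import *; from rig import env
s=env.observe(); print(delta(s,[.565,-.279,.166],2.4))
```

```text
(array([ 55.7063,   3.6729, 164.4855]), array([ 0.0097, -0.003 ,  0.0178]))
```

Emit:
{"method": "servo_tool", "body": {
  "commands": [
    {"linear": [30, 2, 20], "angular": [0, 0, 0], "gripper": 1},
    {"linear": [55.5, 3.7, 50], "angular": [0, 0, 0], "gripper": 1},
    {"linear": [55.5, 3.7, 80], "angular": [0, 0, 0], "gripper": 1},
    {"linear": [55.5, 3.7, 110], "angular": [0, 0, 0], "gripper": 1},
    {"linear": [55.5, 3.7, 130], "angular": [0, 0, 0], "gripper": 1},
    {"linear": [55.5, 3.7, 145], "angular": [0, 0, 0], "gripper": 1},
    {"linear": [55.5, 3.7, 155], "angular": [0, 0, 0], "gripper": 1},
    {"linear": [55.5, 3.7, 161], "angular": [0, 0, 0], "gripper": 1},
    {"linear": [55.5, 3.7, 164], "angular": [0, 0, 0], "gripper": 1},
    {"linear": [55.5, 3.7, 164], "angular": [0, 0, 0], "gripper": 1},
    {"linear": [55.5, 3.7, 164], "angular": [0, 0, 0], "gripper": 1}
  ]
}}

```text
time_s: 3.2
position: [0.5657, -0.2782, 0.167]
tool_rot: [[0.999, 0.044, 0.001], [0.044, -0.999, -0.001], [0.001, 0.001, -1.0]]
ft_force: [0.6, -0.4, -0.1]
grip_width: 0.0856
```

Run:
```python
from h import *; from rig import env
w=env.get_image("wrist");cv2.imwrite("pics/w2.png",w["frame"]);print(env.observe()["position"],env.observe()["ft_force"])
```

```text
[ 0.5657 -0.2782  0.167 ] [ 0.4133  0.171  -0.2891]
```

View pics/w2.png

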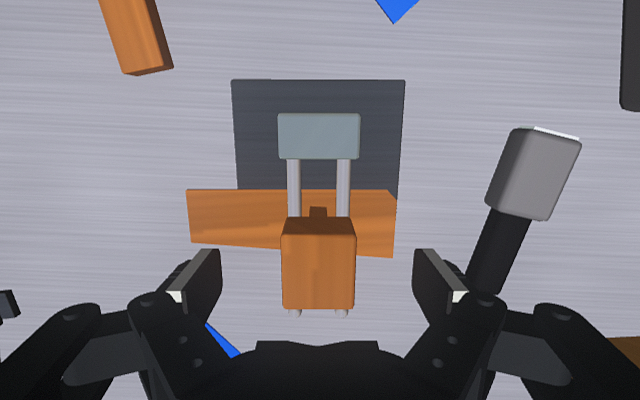

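Emit:
{"method": "servo_tool", "body": {
  "commands": [
    {"linear": [0, 0, 0], "angular": [0, 0, 0], "gripper": -1},
    {"linear": [0, 0, 0], "angular": [0, 0, 0], "gripper": -1},
    {"linear": [0, 0, 0], "angular": [0, 0, 0], "gripper": -1},
    {"linear": [0, 0, 0], "angular": [0, 0, 0], "gripper": -1},
    {"linear": [0, 0, 0], "angular": [0, 0, 0], "gripper": -1},
    {"linear": [0, 0, 0], "angular": [0, 0, 0], "gripper": -1},
    {"linear": [0, 0, 0], "angular": [0, 0, 0], "gripper": -1},
    {"linear": [0, 0, 0], "angular": [0, 0, 0], "gripper": -1}
  ],
  "force": 90
}}

```text
time_s: 4.05
position: [0.5657, -0.2781, 0.1668]
tool_rot: [[0.999, 0.044, 0.001], [0.044, -0.999, -0.0], [0.001, 0.001, -1.0]]
ft_force: [-0.5, -0.8, 5.8]
grip_width: 0.0302
```

Run:
```python
from h import *; from rig import env
w=env.get_image("wrist");cv2.imwrite("pics/w3.png",w["frame"])
s=env.observe();print(s["position"],s["ft_force"],s["wrist_torque"],s["grip_width"])
```

```text
[ 0.5657 -0.2781  0.1668] [-0.3033  0.8426  5.3058] [0.2369 0.0152 0.0092] 0.030337651705955215
```

View pics/w3.png

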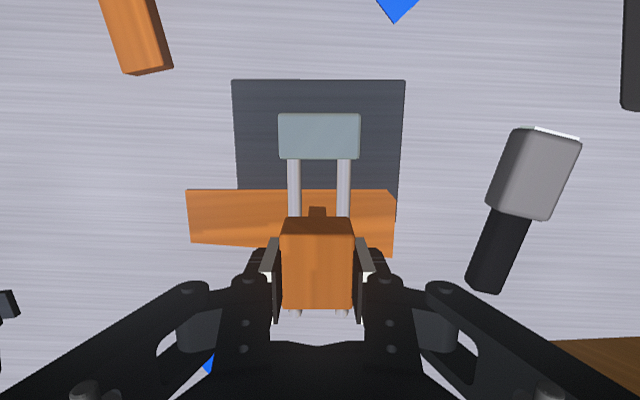

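Emit:
{"method": "servo_tool", "body": {
  "commands": [
    {"linear": [0, 0, -4], "angular": [0, 0, 0], "gripper": -1},
    {"linear": [0, 0, -8], "angular": [0, 0, 0], "gripper": -1},
    {"linear": [0, 0, -12], "angular": [0, 0, 0], "gripper": -1},
    {"linear": [0, 0, -16], "angular": [0, 0, 0], "gripper": -1},
    {"linear": [0, 0, -16], "angular": [0, 0, 0], "gripper": -1},
    {"linear": [0, 0, -16], "angular": [0, 0, 0], "gripper": -1}
  ]
}}

```text
time_s: 4.7
position: [0.5655, -0.278, 0.1823]
tool_rot: [[0.999, 0.044, -0.0], [0.044, -0.999, 0.0], [-0.0, -0.0, -1.0]]
ft_force: [-0.3, -0.3, -1.6]
grip_width: 0.03
```

Run:
```python
from h import *; from rig import env
w=env.get_image("wrist");cv2.imwrite("pics/w4.png",w["frame"])
w=env.get_image("scene");cv2.imwrite("pics/s4.png",cv2.resize(w["frame"][110:260,180:330],None,fx=4,fy=4,interpolation=cv2.INTER_CUBIC))
s=env.observe();print(s["position"],s["ft_force"],s["wrist_torque"],s["grip_width"])
```

```text
[ 0.5654 -0.278   0.1821] [-0.501   0.604  -1.6339] [ 0.0612  0.0092 -0.0013] 0.030200732089581562
```

View pics/w4.png

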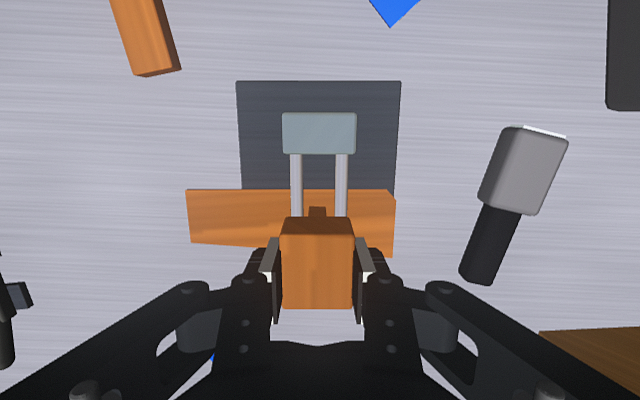

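View pics/s4.png

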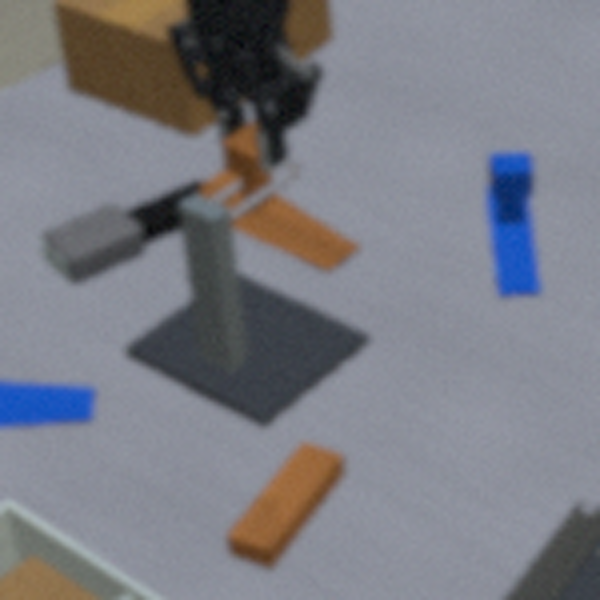

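The weight of 1.6 N is on the wrist and the wedge is free of the prongs. Next I draw it forward.

Emit:
{"method": "servo_tool", "body": {
  "commands": [
    {"linear": [-8, 0, 0], "angular": [0, 0, 0], "gripper": -1},
    {"linear": [-18, 0, 0], "angular": [0, 0, 0], "gripper": -1},
    {"linear": [-30, 0, 0], "angular": [0, 0, 0], "gripper": -1},
    {"linear": [-42, 0, 0], "angular": [0, 0, 0], "gripper": -1},
    {"linear": [-54, 0, 0], "angular": [0, 0, 0], "gripper": -1},
    {"linear": [-66, 0, 0], "angular": [0, 0, 0], "gripper": -1},
    {"linear": [-76, 0, 0], "angular": [0, 0, 0], "gripper": -1},
    {"linear": [-80, 0, 0], "angular": [0, 0, 0], "gripper": -1},
    {"linear": [-80, 0, 0], "angular": [0, 0, 0], "gripper": -1},
    {"linear": [-80, 0, 0], "angular": [0, 0, 0], "gripper": -1}
  ]
}}

```text
time_s: 5.8
position: [0.4858, -0.2816, 0.1824]
tool_rot: [[0.999, 0.044, 0.0], [0.044, -0.999, -0.0], [0.0, 0.0, -1.0]]
ft_force: [-0.4, 0.5, -2.0]
grip_width: 0.0302
```

Run:
```python
from h import *; from rig import env
import pickle
s=env.observe();w=env.get_image("wrist");cv2.imwrite("pics/w5.png",w["frame"]);pickle.dump((s,w),open("w5.pkl","wb"))
t=env.get_image("top");cv2.imwrite("pics/t5.png",t["frame"])
print(s["position"],s["ft_force"],s["wrist_torque"],s["grip_width"])
```

```text
[ 0.4858 -0.2816  0.1824] [-0.4201  0.4828 -2.0235] [-0.0269 -0.0214  0.0615] 0.03018846573107112
```

View pics/w5.png

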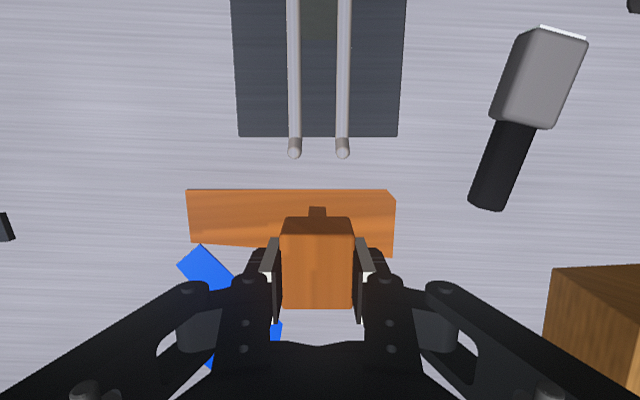

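Run:
```python
import pickle,cv2
s,w=pickle.load(open("w5.pkl","rb"))
cv2.imwrite("pics/w5a.png",cv2.resize(w["frame"][180:320,175:405],None,fx=3.4,fy=3.4,interpolation=cv2.INTER_CUBIC))
```

```text
(no output)
```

View pics/w5a.png

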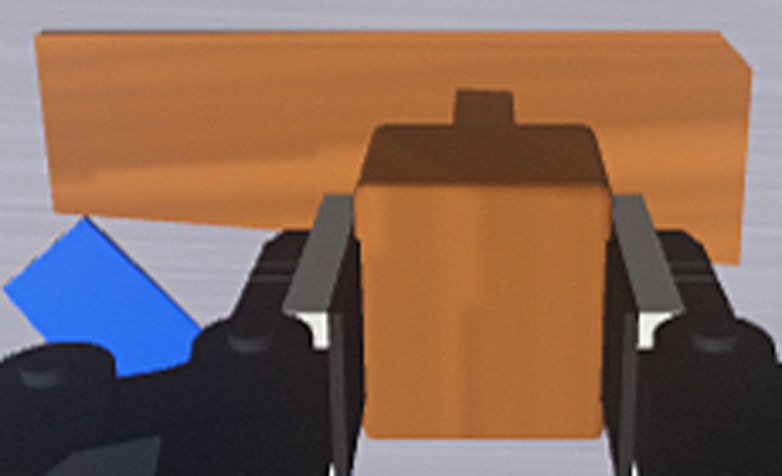

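```bash
cat > pnp.py <<'E'
from h import *
def wedge_in_tool(k,P,w):
    K=np.array([[w["fx"],0,w["cx"]],[0,w["fy"],w["cy"]],[0,0,1]])
    ok,rv,tv=cv2.solvePnP(P.astype(float),k.astype(float),K,None,flags=cv2.SOLVEPNP_SQPNP)
    rv,tv=cv2.solvePnPRefineLM(P.astype(float),k.astype(float),K,None,rv,tv)
    pr,_=cv2.projectPoints(P,rv,tv,K,None); R,_=cv2.Rodrigues(rv)
    F=np.diag([1,-1,-1.]); M=np.eye(4);M[:3,:3]=F@R;M[:3,3]=F@tv.ravel()
    return w["T_tool_cam"]@M, pr[:,0]-k
E
python3 - <<'E'
import pickle
from pnp import *
s,w=pickle.load(open("w5.pkl","rb"))
k=np.array([(42,31),(37,36),(54,211),(718,32),(751,68),(739,265),(377,126),(590,126),(358,184),(609,188),(365,437),(602,437)])/3.4+[175,180]
P=np.array([[85,-18,0],[85,-18,4],[85,18,4],[-45,-18,0],[-45,-18,27],[-45,18,27],[16,-18,54],[-16,-18,54],[16,-18,80],[-16,-18,80],[16,18,80],[-16,18,80]])/1000.
M,r=wedge_in_tool(k,P,w);print(M);print(r)
T=np.eye(4);T[:3,:3]=s["tool_rot"];T[:3,3]=s["position"];print(T@M)
np.save("M.npy",M)
E
```

```text
[[ 0.001  -1.     -0.0021 -0.0009]
 [-1.     -0.001   0.0002  0.0001]
 [-0.0002  0.0021 -1.      0.0732]
 [ 0.      0.      0.      1.    ]]
[[ 1.169   0.042 ]
 [ 0.2576  0.0396]
 [ 0.9437  0.0296]
 [-0.9709  0.1428]
 [-1.0288  0.6994]
 [-1.4936 -0.457 ]
 [-0.6606 -1.8063]
 [ 0.9318 -1.6823]
 [-0.9301  0.7664]
 [ 1.4948 -0.2676]
 [-0.659   1.0602]
 [ 0.7701  1.177 ]]
[[-0.0428 -0.9991 -0.0024  0.4849]
 [ 0.9991 -0.0428 -0.0001 -0.2818]
 [-0.     -0.0024  1.      0.1092]
 [ 0.      0.      0.      1.    ]]
```

Run:
```python
from h import *; from rig import env
s=env.observe(); print(delta(s,[.515,-.074,.182],8.7))
```

```text
(array([  38.2251, -206.0855,    0.2678]), array([ 0.0058, -0.0104, -6.1697]))
```

Emit:
{"method": "servo_tool", "body": {
  "commands": [
    {"linear": [2, -12, 0], "angular": [0, 0, 0], "gripper": -1},
    {"linear": [6, -35, 0], "angular": [0, 0, 0], "gripper": -1},
    {"linear": [11, -60, 0], "angular": [0, 0, -1], "gripper": -1},
    {"linear": [16, -85, 0], "angular": [0, 0, -2], "gripper": -1},
    {"linear": [21, -110, 0], "angular": [0, 0, -3], "gripper": -1},
    {"linear": [26, -135, 0], "angular": [0, 0, -4], "gripper": -1},
    {"linear": [31, -160, 0], "angular": [0, 0, -5], "gripper": -1},
    {"linear": [35, -182, 0], "angular": [0, 0, -6], "gripper": -1},
    {"linear": [37, -198, 0], "angular": [0, 0, -6.2], "gripper": -1},
    {"linear": [38, -206, 0], "angular": [0, 0, -6.2], "gripper": -1},
    {"linear": [38, -206, 0], "angular": [0, 0, -6.2], "gripper": -1},
    {"linear": [38, -206, 0], "angular": [0, 0, -6.2], "gripper": -1},
    {"linear": [38, -206, 0], "angular": [0, 0, -6.2], "gripper": -1}
  ]
}}

```text
time_s: 7.2
position: [0.5145, -0.0748, 0.1823]
tool_rot: [[0.989, 0.151, 0.0], [0.151, -0.989, -0.0], [0.0, 0.0, -1.0]]
ft_force: [0.3, -0.5, -1.7]
grip_width: 0.0302
```

Run:
```python
from h import *; from rig import env
import pickle
s=env.observe();w=env.get_image("wrist");cv2.imwrite("pics/w6.png",w["frame"]);pickle.dump((s,w),open("w6.pkl","wb"))
print(s["position"],s["tool_rot"],s["ft_force"],s["grip_width"])
```

```text
[ 0.5145 -0.0748  0.1823] [[ 0.9886  0.1507  0.0001]
 [ 0.1507 -0.9886 -0.0002]
 [ 0.      0.0002 -1.    ]] [ 0.2654 -0.5424 -1.6712] 0.03021834865027885
```

View pics/w6.png

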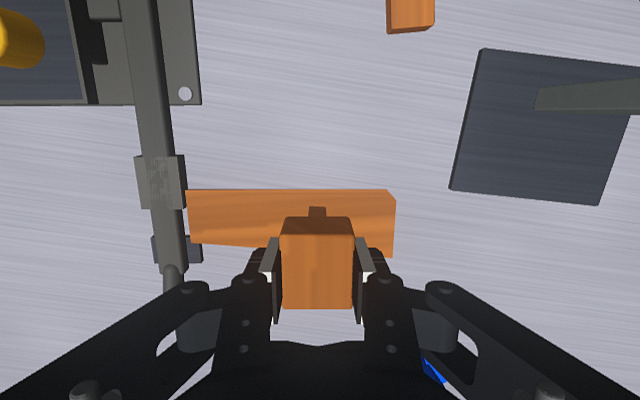

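Run:
```python
import pickle,cv2
s,w=pickle.load(open("w6.pkl","rb"))
cv2.imwrite("pics/w6a.png",cv2.resize(w["frame"][80:280,80:220],None,fx=3,fy=3,interpolation=cv2.INTER_CUBIC))
```

```text
(no output)
```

View pics/w6a.png

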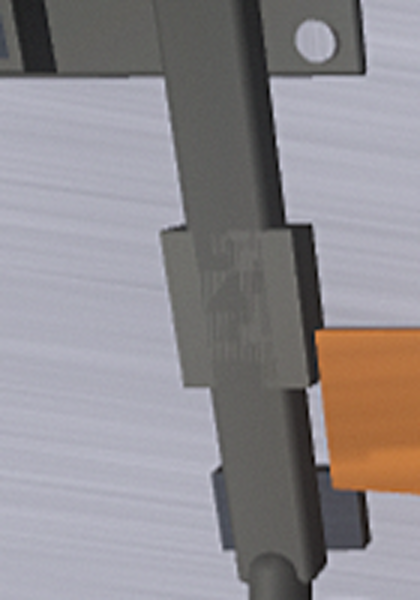

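Run:
```python
import pickle
from h import *
s,w=pickle.load(open("w6.pkl","rb"));T=wristT(s,w)
k=np.array([(162,231),(185,387),(292,228),(312,386),(313,225)])/3.+[80,80]
P=np.array([[-85,20,24],[-135,20,24],[-85,-20,24],[-135,-20,24],[-85,-20,8]])/1000.
v,r=fit(P,k,T,w,[.6,.0857,9]);print("scale",v,place([-.11,-.02,.008],v));print(r)
for y in (8.3,8.7,9.0):
    rr=least_squares(lambda u:(proj(place(P,[*u,y]),T,w)-k).ravel(),v[:2]);print(y,rr.x,place([-.11,-.02,.008],[*rr.x,y]),rr.cost)
a=[ray(p,T,w,.0) for p in [(82,104.7),(200,104.3)]];print(a, np.degrees(np.arctan2(a[1][1]-a[0][1],a[1][0]-a[0][0]))+90)
a=[ray(p,T,w,.024) for p in k[:4]];print(a)
```

```text
scale [0.603  0.0878 9.0704] [[0.4976 0.0507 0.008 ]]
[[-0.4503 -0.285 ]
 [ 0.2008  0.2311]
 [ 0.1622  0.4516]
 [-0.1068  0.3207]
 [ 0.1751 -0.8422]]
8.3 [0.6033 0.0864] [[0.4973 0.0507 0.008 ]] 1.197313408160029
8.7 [0.6031 0.0871] [[0.4974 0.0507 0.008 ]] 0.8272813302944756
9.0 [0.603  0.0876] [[0.4975 0.0507 0.008 ]] 0.7294615663575886
[array([0.5529, 0.1554, 0.    ]), array([0.5702, 0.0453, 0.    ])] 8.916800577119616
[array([0.5158, 0.0937, 0.024 ]), array([0.4668, 0.0864, 0.024 ]), array([0.5226, 0.0548, 0.024 ]), array([0.4732, 0.0466, 0.024 ])]
```

Run:
```python
from h import *; from rig import env
s=env.observe(); print(delta(s,[.517,-.073,.079],8.95))
```

```text
(array([  2.7206,  -1.3786, 103.2965]), array([ 0.0073, -0.0023, -0.2909]))
```

Emit:
{"method": "servo_tool", "body": {
  "commands": [
    {"linear": [2.5, -1.5, 10], "angular": [0, 0, -0.2], "gripper": -1},
    {"linear": [2.5, -1.5, 30], "angular": [0, 0, -0.2], "gripper": -1},
    {"linear": [2.5, -1.5, 50], "angular": [0, 0, -0.2], "gripper": -1},
    {"linear": [2.5, -1.5, 70], "angular": [0, 0, -0.2], "gripper": -1},
    {"linear": [2.5, -1.5, 85], "angular": [0, 0, -0.2], "gripper": -1},
    {"linear": [2.5, -1.5, 95], "angular": [0, 0, -0.2], "gripper": -1},
    {"linear": [2.5, -1.5, 101], "angular": [0, 0, -0.2], "gripper": -1},
    {"linear": [2.5, -1.5, 104], "angular": [0, 0, -0.2], "gripper": -1},
    {"linear": [2.5, -1.5, 104], "angular": [0, 0, -0.2], "gripper": -1},
    {"linear": [2.5, -1.5, 104], "angular": [0, 0, -0.2], "gripper": -1}
  ]
}}

```text
time_s: 8.25
position: [0.517, -0.0723, 0.0788]
tool_rot: [[0.988, 0.155, 0.001], [0.155, -0.988, -0.0], [0.001, 0.0, -1.0]]
ft_force: [0.1, -0.4, -1.7]
grip_width: 0.0305
```

Creep down to the table.

Emit:
{"method": "servo_tool", "body": {
  "commands": [
    {"linear": [0, 0, 2], "angular": [0, 0, 0], "gripper": -1},
    {"linear": [0, 0, 4], "angular": [0, 0, 0], "gripper": -1},
    {"linear": [0, 0, 5], "angular": [0, 0, 0], "gripper": -1},
    {"linear": [0, 0, 5], "angular": [0, 0, 0], "gripper": -1}
  ]
}}

```text
time_s: 8.65
position: [0.5167, -0.0722, 0.0732]
tool_rot: [[0.988, 0.155, -0.0], [0.155, -0.988, 0.0], [-0.0, -0.0, -1.0]]
ft_force: [1.6, 0.3, -2.1]
grip_width: 0.0303
```

Emit:
{"method": "servo_tool", "body": {
  "commands": [
    {"linear": [0, 0, 1], "angular": [0, 0, 0], "gripper": -1},
    {"linear": [0, 0, 1], "angular": [0, 0, 0], "gripper": -1}
  ]
}}

```text
time_s: 8.85
position: [0.5167, -0.0722, 0.0723]
tool_rot: [[0.988, 0.155, -0.0], [0.155, -0.988, 0.0], [-0.0, -0.0, -1.0]]
ft_force: [-0.6, -0.2, -1.8]
grip_width: 0.0304
```

Emit:
{"method": "servo_tool", "body": {
  "commands": [
    {"linear": [0, 0, 1], "angular": [0, 0, 0], "gripper": -1},
    {"linear": [0, 0, 1], "angular": [0, 0, 0], "gripper": -1}
  ]
}}

```text
time_s: 9.05
position: [0.5167, -0.0722, 0.0712]
tool_rot: [[0.988, 0.155, -0.0], [0.155, -0.988, 0.0], [-0.0, -0.0, -1.0]]
ft_force: [-0.9, -0.2, -2.1]
grip_width: 0.03
```

Emit:
{"method": "servo_tool", "body": {
  "commands": [
    {"linear": [0, 0, 0.7], "angular": [0, 0, 0], "gripper": -1},
    {"linear": [0, 0, 0.7], "angular": [0, 0, 0], "gripper": -1}
  ]
}}

```text
time_s: 9.25
position: [0.5169, -0.0723, 0.071]
tool_rot: [[0.988, 0.155, 0.0], [0.155, -0.988, -0.0], [0.0, 0.0, -1.0]]
ft_force: [-0.9, -1.5, 2.1]
grip_width: 0.03
```

Emit:
{"method": "servo_tool", "body": {
  "commands": [
    {"linear": [0, 0, 0.7], "angular": [0, 0, 0], "gripper": -1},
    {"linear": [0, 0, 0.7], "angular": [0, 0, 0], "gripper": -1}
  ]
}}

```text
time_s: 9.45
position: [0.5169, -0.0724, 0.0708]
tool_rot: [[0.988, 0.155, 0.001], [0.155, -0.988, -0.0], [0.001, 0.001, -1.0]]
ft_force: [-3.5, -1.2, 9.8]
grip_width: 0.0302
```

Emit:
{"method": "servo_tool", "body": {
  "commands": [
    {"linear": [0, -4, -0.4], "angular": [0, 0, 0], "gripper": -1},
    {"linear": [0, -10, -0.4], "angular": [0, 0, 0], "gripper": -1},
    {"linear": [0, -16, -0.4], "angular": [0, 0, 0], "gripper": -1},
    {"linear": [0, -22, -0.4], "angular": [0, 0, 0], "gripper": -1},
    {"linear": [0, -27, -0.4], "angular": [0, 0, 0], "gripper": -1},
    {"linear": [0, -30, -0.4], "angular": [0, 0, 0], "gripper": -1},
    {"linear": [0, -30, -0.4], "angular": [0, 0, 0], "gripper": -1}
  ]
}}

```text
time_s: 10.15
position: [0.5128, -0.0424, 0.071]
tool_rot: [[0.988, 0.155, 0.002], [0.155, -0.988, -0.001], [0.002, 0.001, -1.0]]
ft_force: [1.6, -1.3, 4.9]
grip_width: 0.0302
```

Run:
```python
from h import *; from rig import env
import pickle
s=env.observe();w=env.get_image("wrist");cv2.imwrite("pics/w7.png",w["frame"]);pickle.dump((s,w),open("w7.pkl","wb"))
print(s["position"],s["tool_rot"],s["ft_force"],s["grip_width"])
w=env.get_image("scene");cv2.imwrite("pics/s7.png",cv2.resize(w["frame"][130:290,250:420],None,fx=3.7,fy=3.7,interpolation=cv2.INTER_CUBIC))
```

```text
[ 0.5128 -0.0424  0.071 ] [[ 0.9879  0.1551  0.0023]
 [ 0.1551 -0.9879 -0.0007]
 [ 0.0021  0.001  -1.    ]] [ 1.5581 -1.3188  4.9451] 0.030196343227243728
```

View pics/w7.png

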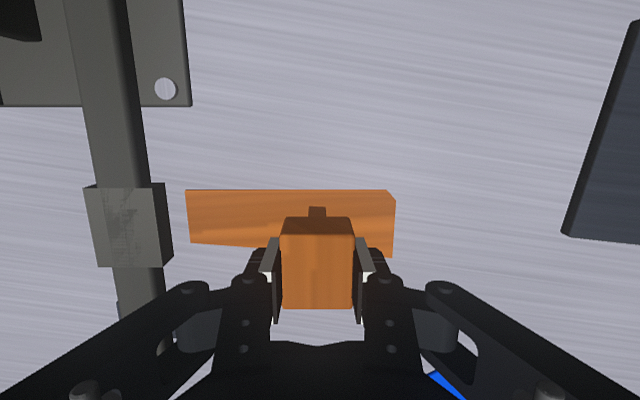

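View pics/s7.png

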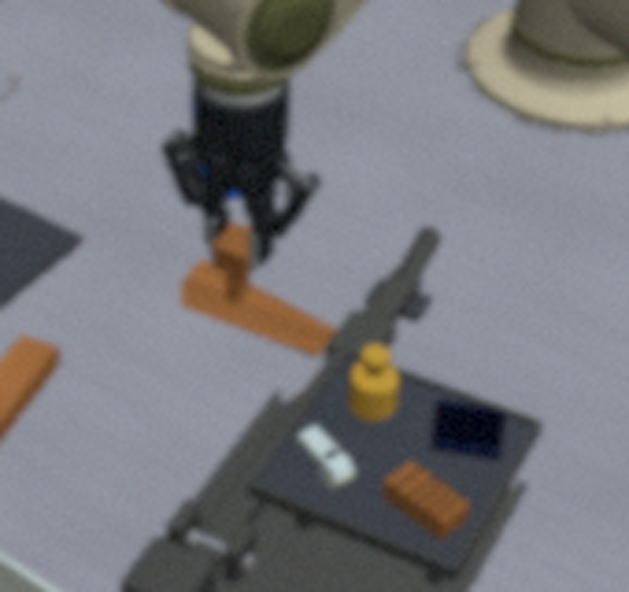

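Run:
```python
import pickle
from h import *
s,w=pickle.load(open("w7.pkl","rb"));T=wristT(s,w)
cv2.imwrite("pics/w7a.png",cv2.resize(w["frame"][170:280,75:225],None,fx=5,fy=5,interpolation=cv2.INTER_CUBIC))
R=s["tool_rot"];p=s["position"]
for n,px,z in [("lip far",(165,183),.008),("lip near",(173,258),.008),("thin far",(185.7,191),.004),("thin near",(190.5,242),.004)]:
    print(n,R.T@(ray(px,T,w,z)-p)*1000)
print((R.T@(np.array([.4975,.0507,.008])-p))*1000)
```

```text
lip far [ 23.6804 -94.9077  62.9325]
lip near [-27.4701 -95.9182  62.8229]
thin far [ 17.5486 -84.2212  66.9303]
thin near [-17.6827 -84.7697  66.8549]
[ -0.7737 -94.4484  62.8811]
```

View pics/w7a.png

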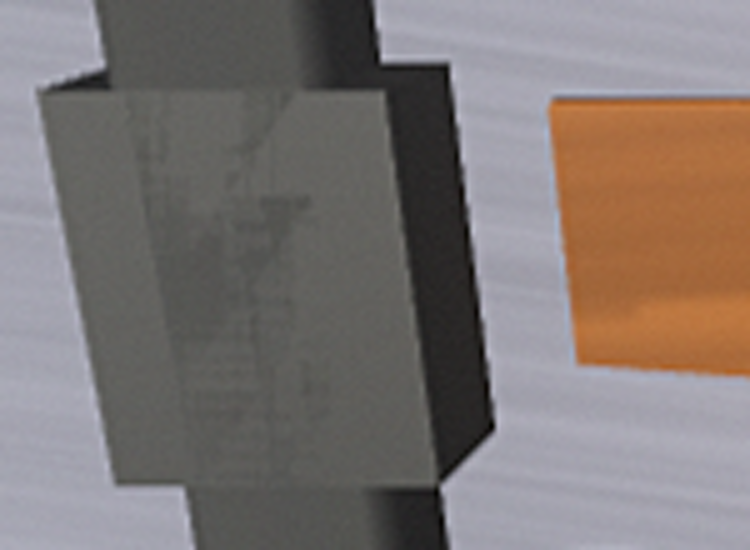

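Emit:
{"method": "servo_tool", "body": {
  "commands": [
    {"linear": [0, -4, 0], "angular": [0, 0, 0], "gripper": -1},
    {"linear": [0, -9, 0], "angular": [0, 0, 0], "gripper": -1},
    {"linear": [0, -14, 0], "angular": [0, 0, 0], "gripper": -1},
    {"linear": [0, -19, 0], "angular": [0, 0, 0], "gripper": -1},
    {"linear": [0, -24, 0], "angular": [0, 0, 0], "gripper": -1},
    {"linear": [0, -28, 0], "angular": [0, 0, 0], "gripper": -1},
    {"linear": [0, -28, 0], "angular": [0, 0, 0], "gripper": -1}
  ]
}}

```text
time_s: 10.95
position: [0.5084, -0.0146, 0.0709]
tool_rot: [[0.988, 0.155, 0.002], [0.155, -0.988, -0.0], [0.002, 0.001, -1.0]]
ft_force: [1.3, -1.7, 4.6]
grip_width: 0.0303
```

Emit:
{"method": "servo_tool", "body": {
  "commands": [
    {"linear": [0, -1, 0], "angular": [0, 0, 0], "gripper": -1},
    {"linear": [0, -2, 0], "angular": [0, 0, 0], "gripper": -1},
    {"linear": [0, -2, 0], "angular": [0, 0, 0], "gripper": -1}
  ]
}}

```text
time_s: 11.25
position: [0.5083, -0.0131, 0.071]
tool_rot: [[0.988, 0.155, 0.003], [0.155, -0.988, -0.001], [0.002, 0.001, -1.0]]
ft_force: [0.5, -3.5, 6.0]
grip_width: 0.0303
```

Emit:
{"method": "servo_tool", "body": {
  "commands": [
    {"linear": [0, -1, 0], "angular": [0, 0, 0], "gripper": -1},
    {"linear": [0, -2, 0], "angular": [0, 0, 0], "gripper": -1},
    {"linear": [0, -2, 0], "angular": [0, 0, 0], "gripper": -1}
  ]
}}

```text
time_s: 11.55
position: [0.508, -0.0112, 0.071]
tool_rot: [[0.988, 0.155, 0.003], [0.155, -0.988, -0.001], [0.002, 0.001, -1.0]]
ft_force: [0.3, -3.3, 5.4]
grip_width: 0.0299
```

Emit:
{"method": "servo_tool", "body": {
  "commands": [
    {"linear": [0, -1, 0], "angular": [0, 0, 0], "gripper": -1},
    {"linear": [0, -2, 0], "angular": [0, 0, 0], "gripper": -1},
    {"linear": [0, -2, 0], "angular": [0, 0, 0], "gripper": -1}
  ]
}}

```text
time_s: 11.85
position: [0.5078, -0.0096, 0.0711]
tool_rot: [[0.988, 0.155, 0.003], [0.155, -0.988, -0.002], [0.003, 0.002, -1.0]]
ft_force: [0.5, -5.9, 6.2]
grip_width: 0.0303
```

Emit:
{"method": "servo_tool", "body": {
  "commands": [
    {"linear": [0, -1, 0], "angular": [0, 0, 0], "gripper": -1},
    {"linear": [0, -2, 0], "angular": [0, 0, 0], "gripper": -1},
    {"linear": [0, -2, 0], "angular": [0, 0, 0], "gripper": -1}
  ]
}}

```text
time_s: 12.15
position: [0.5079, -0.009, 0.0714]
tool_rot: [[0.988, 0.156, 0.004], [0.156, -0.988, -0.005], [0.003, 0.005, -1.0]]
ft_force: [1.0, -13.2, 7.2]
grip_width: 0.03
```

Emit:
{"method": "servo_tool", "body": {
  "commands": [
    {"linear": [0, -1, 0], "angular": [0, 0, 0], "gripper": -1},
    {"linear": [0, -2, 0], "angular": [0, 0, 0], "gripper": -1},
    {"linear": [0, -2, 0], "angular": [0, 0, 0], "gripper": -1}
  ]
}}

```text
time_s: 12.45
position: [0.508, -0.0074, 0.0716]
tool_rot: [[0.988, 0.156, 0.005], [0.156, -0.988, -0.005], [0.004, 0.006, -1.0]]
ft_force: [1.3, -15.7, 7.4]
grip_width: 0.0304
```

Emit:
{"method": "servo_tool", "body": {
  "commands": [
    {"linear": [0, -1, 0], "angular": [0, 0, 0], "gripper": -1},
    {"linear": [0, -2, 0], "angular": [0, 0, 0], "gripper": -1},
    {"linear": [0, -2, 0], "angular": [0, 0, 0], "gripper": -1}
  ]
}}

```text
time_s: 12.75
position: [0.5079, -0.0053, 0.0716]
tool_rot: [[0.988, 0.156, 0.005], [0.156, -0.988, -0.005], [0.005, 0.006, -1.0]]
ft_force: [1.7, -15.0, 6.7]
grip_width: 0.0299
```

Run:
```python
from h import *; from rig import env
import pickle
s=env.observe();w=env.get_image("wrist");cv2.imwrite("pics/w8.png",w["frame"]);pickle.dump((s,w),open("w8.pkl","wb"))
print(s["position"],s["tool_rot"],s["ft_force"],s["wrist_torque"],s["grip_width"])
```

```text
[ 0.5079 -0.0053  0.0716] [[ 0.9878  0.1555  0.0054]
 [ 0.1555 -0.9878 -0.0051]
 [ 0.0045  0.0059 -1.    ]] [  1.6844 -14.9737   6.7098] [-2.3303 -0.2213  0.0282] 0.029934133878808215
```

View pics/w8.png

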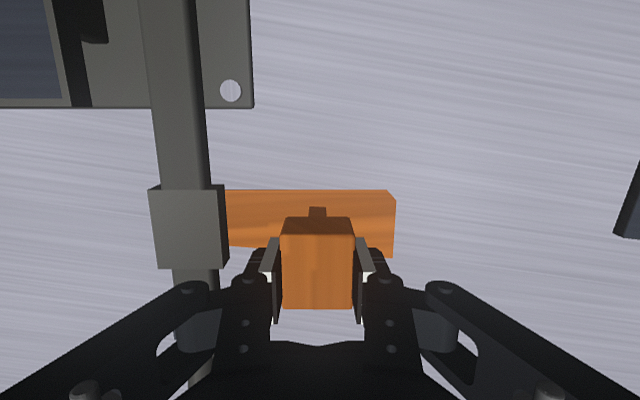

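Emit:
{"method": "servo_tool", "body": {
  "commands": [
    {"linear": [-0.5, -1, 0], "angular": [0.3, -0.3, 0], "gripper": -1},
    {"linear": [-0.5, -3, 0], "angular": [0.3, -0.3, 0], "gripper": -1},
    {"linear": [-0.5, -5, 0], "angular": [0.3, -0.3, 0], "gripper": -1},
    {"linear": [-0.5, -7, 0], "angular": [0.3, -0.3, 0], "gripper": -1},
    {"linear": [-0.5, -9, 0], "angular": [0.3, -0.3, 0], "gripper": -1},
    {"linear": [-0.5, -10, 0], "angular": [0.3, -0.3, 0], "gripper": -1},
    {"linear": [-0.5, -10, 0], "angular": [0.3, -0.3, 0], "gripper": -1}
  ]
}}

```text
time_s: 13.5
position: [0.5054, 0.005, 0.0711]
tool_rot: [[0.988, 0.155, -0.002], [0.155, -0.988, 0.0], [-0.002, -0.001, -1.0]]
ft_force: [2.0, -11.9, 3.1]
grip_width: 0.0303
```

Run:
```python
from h import *; from rig import env
s=env.observe();print(s["position"],s["tool_rot"],s["ft_force"],s["wrist_torque"],s["grip_width"])
```

```text
[0.5054 0.005  0.0711] [[ 0.9879  0.1553 -0.0019]
 [ 0.1553 -0.9879  0.0004]
 [-0.0018 -0.0007 -1.    ]] [  1.9894 -11.8663   3.0933] [-2.0106 -0.3474 -0.0873] 0.030255541175661437
```

Emit:
{"method": "servo_tool", "body": {
  "commands": [
    {"linear": [-0.3, -2, 0], "angular": [0, 0.1, 0], "gripper": -1},
    {"linear": [-0.3, -4, 0], "angular": [0, 0.1, 0], "gripper": -1},
    {"linear": [-0.3, -6, 0], "angular": [0, 0.1, 0], "gripper": -1},
    {"linear": [-0.3, -8, 0], "angular": [0, 0.1, 0], "gripper": -1},
    {"linear": [-0.3, -9, 0], "angular": [0, 0.1, 0], "gripper": -1},
    {"linear": [-0.3, -9, 0], "angular": [0, 0.1, 0], "gripper": -1}
  ]
}}

```text
time_s: 14.1
position: [0.5035, 0.014, 0.071]
tool_rot: [[0.988, 0.155, -0.001], [0.155, -0.988, 0.001], [-0.001, -0.001, -1.0]]
ft_force: [1.0, -11.7, 2.5]
grip_width: 0.0302
```

Run:
```python
from h import *; from rig import env
import pickle
s=env.observe();w=env.get_image("wrist");cv2.imwrite("pics/w9.png",w["frame"]);pickle.dump((s,w),open("w9.pkl","wb"))
print(s["position"],s["tool_rot"],s["ft_force"],s["wrist_torque"],s["grip_width"])
cv2.imwrite("pics/w9a.png",cv2.resize(w["frame"][160:330,150:410],None,fx=3,fy=3,interpolation=cv2.INTER_CUBIC))
w=env.get_image("scene");cv2.imwrite("pics/s9.png",cv2.resize(w["frame"][130:290,250:420],None,fx=3.7,fy=3.7,interpolation=cv2.INTER_CUBIC))
```

```text
[0.5035 0.014  0.071 ] [[ 0.9879  0.1553 -0.0007]
 [ 0.1553 -0.9879  0.001 ]
 [-0.0006 -0.0011 -1.    ]] [  0.9942 -11.7395   2.5338] [-1.9119 -0.2847 -0.0762] 0.03018020354416988
```

View pics/w9.png

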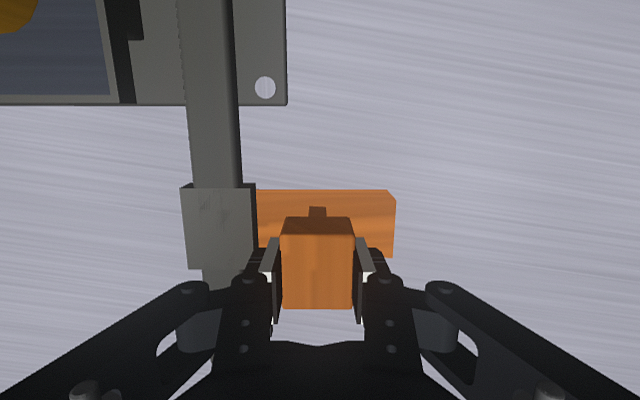

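View pics/w9a.png

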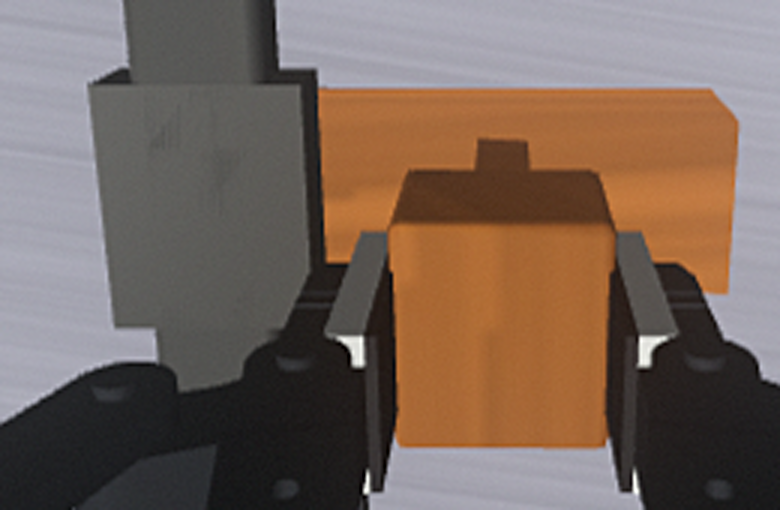

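View pics/s9.png

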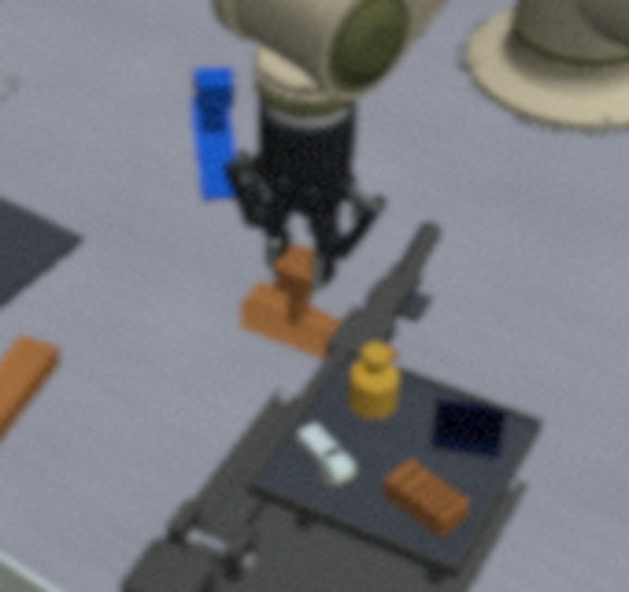

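Run:
```python
import pickle
from h import *
s,w=pickle.load(open("w9.pkl","rb"));T=wristT(s,w);R=s["tool_rot"];p=s["position"]
for px in [(255.7,184),(258.2,247)]:
    z=.012
    for i in range(20):
        q=R.T@(ray(px,T,w,z)-p)*1000; z=(4+(85+q[1])*23/130)/1000
    print(q,z*1000-8)
q=(R.T@(np.array([.4975,.0507,.012])-p))*1000; print(q,4+(85+q[1])*23/130-8)
# shoe top width check: ray width at height z for 50 mm length
for a,b in [((90,85),(115,327)),((90,85),(302,85))]:
  for z in (.024,.027,.029,.031):
    A=ray(np.array(a)/3+[150,160],T,w,z);B=ray(np.array(b)/3+[150,160],T,w,z);print(z,np.linalg.norm(A-B)*1000)
```

```text
[ 24.0728 -37.4486  58.6329] 4.412947068566703
[-17.659  -37.922   58.7413] 4.329181964780805
[ -0.1601 -37.1437  59.0595] 4.466880409461199
0.024 51.361400880600314
0.027 50.50059995173285
0.029 49.92673266582132
0.031 49.352865379909716
0.024 40.74693198419076
0.027 40.06402621645236
0.029 39.608755704626745
0.031 39.153485192801135
```

Emit:
{"method": "servo_tool", "body": {
  "commands": [
    {"linear": [0, -1, 0], "angular": [0, 0, 0], "gripper": -1},
    {"linear": [0, -2, 0], "angular": [0, 0, 0], "gripper": -1},
    {"linear": [0, -2.2, 0], "angular": [0, 0, 0], "gripper": -1},
    {"linear": [0, -2.2, 0], "angular": [0, 0, 0], "gripper": -1},
    {"linear": [0, -2.2, 0], "angular": [0, 0, 0], "gripper": -1},
    {"linear": [0, -2.2, 0], "angular": [0, 0, 0], "gripper": -1},
    {"linear": [0, -2.2, 0], "angular": [0, 0, 0], "gripper": -1},
    {"linear": [0, -2.2, 0], "angular": [0, 0, 0], "gripper": -1}
  ]
}}

```text
time_s: 15.0
position: [0.5032, 0.016, 0.0711]
tool_rot: [[0.988, 0.155, -0.001], [0.155, -0.988, 0.001], [-0.001, -0.001, -1.0]]
ft_force: [1.1, -11.8, 2.6]
grip_width: 0.0303
```

Run:
```python
from h import *; from rig import env
s=env.observe();w=env.get_image("wrist");T=wristT(s,w);R=s["tool_rot"];p=s["position"]
print(p,R,s["ft_force"],s["wrist_torque"],s["grip_width"])
cv2.imwrite("pics/wA.png",cv2.resize(w["frame"][160:330,150:410],None,fx=3,fy=3,interpolation=cv2.INTER_CUBIC))
w=env.get_image("scene");cv2.imwrite("pics/sA.png",cv2.resize(w["frame"][100:300,200:440],None,fx=3.3,fy=2.9,interpolation=cv2.INTER_CUBIC))
w=env.get_image("top");cv2.imwrite("pics/tA2.png",w["frame"])
q=(R.T@(np.array([.4975,.0507,.012])-p))*1000; print(q,4+(85+q[1])*23/130-8)
```

```text
[0.5032 0.016  0.0711] [[ 0.9879  0.1551 -0.0007]
 [ 0.1551 -0.9879  0.0008]
 [-0.0006 -0.0009 -1.    ]] [  1.0836 -11.7961   2.5752] [-2.0321 -0.2467 -0.0548] 0.03029327096083178
[ -0.1871 -35.1515  59.083 ] 4.8193450637834605
```

View pics/wA.png

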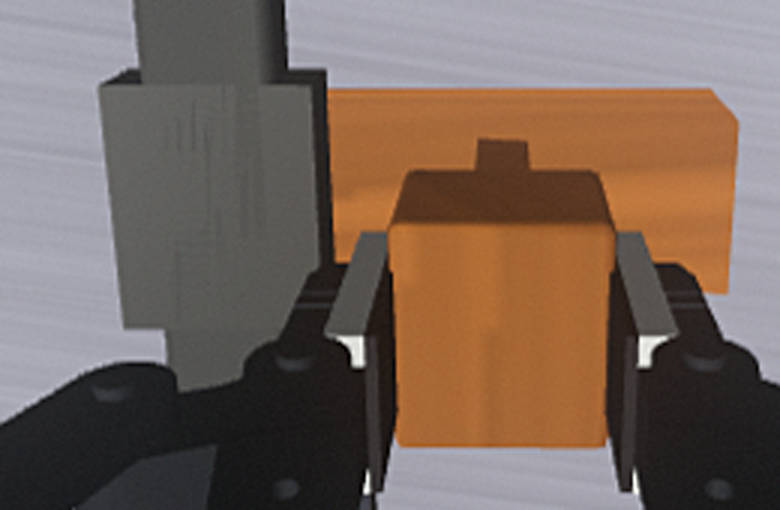

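View pics/sA.png

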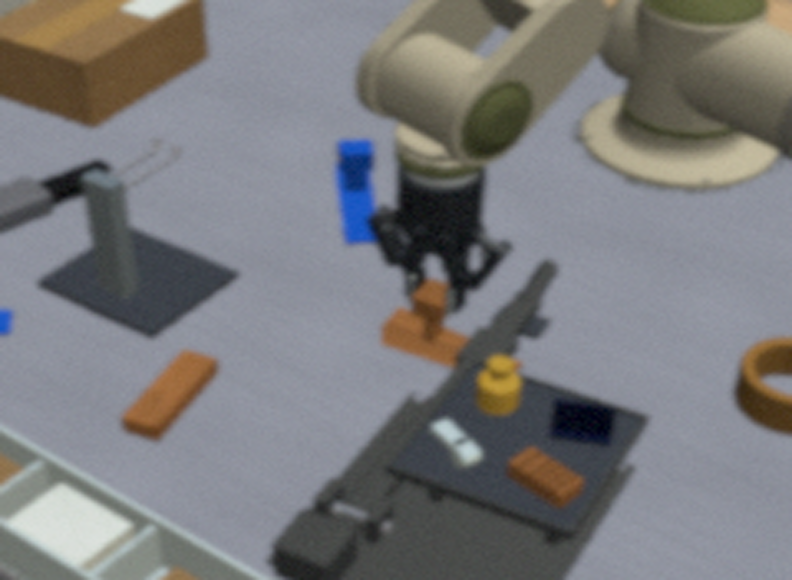

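View pics/tA2.png

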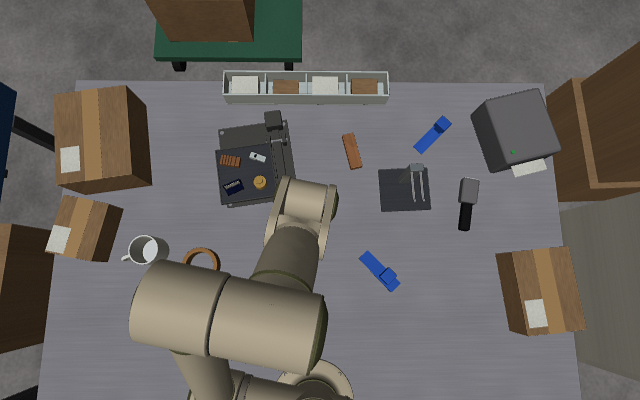

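```bash
python3 -c "
from rig import env
print(env.close_job()); s=env.observe(); print(s['time_s'],s['position'],s['ft_force'],s['grip_width'])"
```

```text
the job is handed in; nothing more can be done
None
the job is handed in; nothing more can be done
```

The wooden wedge is under the lever's shoe, still gripped, and I handed the job in at about 15 s of the 54 s allowed. I gripped it by the head, raised it 16 mm and drew it 80 mm off the hook. I then set it flat on the table and pushed it straight under the shoe.

**Lift:** the edge of the shoe is up an estimated 4.8 mm, and about 5 mm at the shoe's centre. I worked this out from the wedge's position against the measured lip. An independent check on the camera edges 2 mm earlier gave 4.3 to 4.4 mm, against 4.5 mm from the position. I could not read the lever's angle directly.

**Push and grip:** the wrist force was steady at about 12 N, the tool was upright to within 0.1°, and the grip was unchanged. The fingers stay clear of the shoe.

**Rest of the scene:** the last pictures show nothing upset on the platform or the table.

**What disagreed:**
- The top and wrist cameras differed by 1 to 3 mm. I relied on the wrist camera.
- When the wedge first met the shoe, the tool tilted about 0.3° and the tool rose about 0.6 mm. I corrected both during the push.

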